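# Change over flip-cap sample vials in a sloping rack

### The arm

A 6-joint arm with a two-finger parallel gripper is mounted at the origin on the work surface. World frame = base frame: x ahead of the robot, y to its left, z up, the work surface at z = 0. Lengths are in mm, angles in rad, forces in N, time in s.
With the tool pointing down it reaches from about 300 to 875 mm from the base axis. Payload 4.2 kg.
Tool frame: the origin (TCP) lies midway between the tips of the shut fingers; the grasp point (between the pads) lies 19 mm behind it; z points along the fingers, y is the line along which they close (so a half turn about z gives the same grasp; the last joint's range is limited). The gripper opens to 85 mm and grips with 20 to 120 N. Pads are 22 mm wide; open, the fingers measure 114 mm over their backs; the gripper's body (76 mm by 85 mm) begins 54 mm behind the grasp point. The pads swing forward as they close: fully open they stand 13 mm farther back than shut.
Start: joints at [-1.134, 0.32, 1.565, -0, 1.257, -0.02], TCP at [253.626, -516.06, 211.138] pointing down, gripper open.
Joint ranges: [-3.11, 3.11], [-0.84, 2.01], [0.21, 2.61], [-1.34, 4.49], [0.05, 2.63], [-2.56, 2.56]. Speed limits (rad/s): [2.57, 2.57, 3.14, 3.14, 3.14, 3.14].

### API

Orientations are given as a unit quaternion [w, x, y, z].
In Python, from bench import * gives the robot as it stands.
- The arm moves only by the tool servo_tool, never from a script. Its argument "commands" is a list of rows, each a list of 3 entries, a list of its own where there are three numbers: the turn, a rotation vector about the tool's x, y, z normalised to -1 to 1, where 1 is 180 degrees, then the shift along the tool's x, y, z normalised to -1 to 1, where 1 is 0.2 m, then the opening, from -1 (shut) to 1 (fully open). A call has 1 to 10 rows; each row is the pose to reach, as a shift and turn from the pose commanded when the call began, along the tool's axes at that moment, turning the shorter way round; what a row does not reach only later rows make up. A row lasts 1/8 s, in which the tool goes at most 62.5 mm and 10.7 degrees, less where a joint would pass 70% of its speed; a pose out of reach is approached as far as the arm can. A call with a number of a shift or a turn outside -1 to 1 is refused whole. A call with a gripper value outside its range is refused whole. The fingers move at their own pace and stop on an object; the grip force is fixed at half the most. Time passes only in rows, so rows that repeat a pose let the fingers close. It gives the time, the measured TCP pose, the force, the opening and the grip force at its end, in the units of the state.
- state(): the state, without advancing time (a new reading comes with each control period).
- read_camera(name): name is "scene" or "top"; returns a dict with "pixels" (400x640x3 uint8, red, green, blue), "range_z" (400x640 float32, mm along the optical axis (not along the pixel's ray), 0 where there is no reading), "K" (3x3 intrinsics, pixels), "T" (4x4, takes a point from camera to world coordinates). Camera axes: x right, y up, looking along -z (the intrinsics and any distortion apply to the point x, -y, -z); pixel columns grow to the right and rows downward; lengths in mm; the calibration is good to about 2 mm. A picture is of the moment at which its call begins.
- finish_job(): hands the job in; it is judged then, once.
The state is a dict: "clock": time; "joint_positions": joint angles; "joint_vel": joint speeds; "tau": joint torques, N m; "tcp_pos": TCP position; "tool_rot": TCP orientation; "ft_force": force on the tool from outside, world axes, zero at the start; "moment": the same for the moment, N m; "finger_gap": finger opening in mm; "grasp_force": force on a finger pad.
Only numpy, scipy, OpenCV 4.12 (cv2) and the standard library are available. Lean on these libraries where they do the work, as an engineer would, in place of code of your own. Each camera call takes 0.05 s, during which the arm holds its last target. There are 200 camera calls.

### The job

The class has finished with the yellow-capped vial and needs the blue-capped one next: first press the open yellow cap fully shut, then flick the blue cap open so that it stands right up off its mouth. Leave the white cap shut, and do not shift the bottle, beaker and timer standing around the rack.

Things in the scene. Friction and masses are not known exactly. Their poses are not given: they have to be found in the camera images.
- rack: black sloping vial rack on a grey base plate (150 x 360 mm, 12 mm thick) screwed to the table, front (-x) towards the robot, length along y. Origin on the table under its middle. Three vials stand side by side at y = -65, 0 and +65 mm, colours in any order.
- lamp (a point): middle of the lamp bar over the vials: 12 mm aluminium tube along the rack's y, at rack x = -20 mm, centre 315 mm above the table, on two 16 mm posts at rack y = +-168 mm. It blocks a tool coming straight down: reach in under it from the front, tool tilted about 40 degrees from vertical (30 is enough on a shut cap).
- yellow_vial: fixed glass vial, 30 mm across, 85 mm long, yellow collar and yellow flip cap (disc 36 mm across, 8 mm thick), leaning 30 degrees from vertical towards the rack's front (-x). Origin at table level, axes as the rack's: the vial's axis runs from (30, 0, 30) mm at its bottom to (-12.5, 0, 104) mm at its mouth; hinge at (3, 0, 113) mm; the tab is at the front.
- blue_vial: fixed glass vial, 30 mm across, 85 mm long, blue collar and blue flip cap (disc 36 mm across, 8 mm thick), leaning 30 degrees from vertical towards the rack's front (-x). Origin at table level, axes as the rack's: the vial's axis runs from (30, 0, 30) mm at its bottom to (-12.5, 0, 104) mm at its mouth; hinge at (3, 0, 113) mm; the tab is at the front.
- white_vial: fixed glass vial, 30 mm across, 85 mm long, white collar and white flip cap (disc 36 mm across, 8 mm thick), leaning 30 degrees from vertical towards the rack's front (-x). Origin at table level, axes as the rack's: the vial's axis runs from (30, 0, 30) mm at its bottom to (-12.5, 0, 104) mm at its mouth; hinge at (3, 0, 113) mm; the tab is at the front.
- yellow_cap (a joint): hinge of the yellow cap, rad: 0 = fully shut on the mouth, grows as the cap swings up and away from the robot, stop at 1.95. Starts open, 1.45 to 1.85. Stiff hinge (about 0.035 N m of friction, no spring): the cap stays wherever it is left.
- blue_cap (a joint): hinge of the blue cap, rad: 0 = fully shut on the mouth, grows as the cap swings up and away from the robot, stop at 1.95. Starts shut. Stiff hinge (about 0.035 N m of friction, no spring): the cap stays wherever it is left.
- white_cap (a joint): hinge of the white cap, rad: 0 = fully shut on the mouth, grows as the cap swings up and away from the robot, stop at 1.95. Starts shut. Stiff hinge (about 0.035 N m of friction, no spring): the cap stays wherever it is left.
- yellow_tab (a point): middle of the top end of the yellow cap's thumb tab; moves with the cap. The tab is a fin 6 mm thick (fore-aft), 12 mm wide, 20 mm tall, square on the cap's top, front face flush with the cap's front rim. In the cap's frame this point is 33 mm forward of the hinge line and 28 mm above it. Push the front face back and up to open, the top end forward and down, following the swing, to shut.
- blue_tab (a point): middle of the top end of the blue cap's thumb tab; moves with the cap. The tab is a fin 6 mm thick (fore-aft), 12 mm wide, 20 mm tall, square on the cap's top, front face flush with the cap's front rim. In the cap's frame this point is 33 mm forward of the hinge line and 28 mm above it. Push the front face back and up to open, the top end forward and down, following the swing, to shut.
- white_tab (a point): middle of the top end of the white cap's thumb tab; moves with the cap. The tab is a fin 6 mm thick (fore-aft), 12 mm wide, 20 mm tall, square on the cap's top, front face flush with the cap's front rim. In the cap's frame this point is 33 mm forward of the hinge line and 28 mm above it. Push the front face back and up to open, the top end forward and down, following the swing, to shut.
- yellow_hinge (a point): middle of the yellow cap's hinge line, at the rear edge of the vial's mouth, 113 mm above the table; the line runs along the rack's y. Fixed; does not move with the cap.
- blue_hinge (a point): middle of the blue cap's hinge line, at the rear edge of the vial's mouth, 113 mm above the table; the line runs along the rack's y. Fixed; does not move with the cap.
- white_hinge (a point): middle of the white cap's hinge line, at the rear edge of the vial's mouth, 113 mm above the table; the line runs along the rack's y. Fixed; does not move with the cap.
- reagent: loose amber reagent bottle with a red cap, 60 mm across, 130 mm tall, upright to the left (+y) of the rack; origin under its centre. Leave it alone.
- beaker: loose clear beaker, 66 mm across, 75 mm tall, upright to the right (-y) of the rack; origin under its centre. Leave it alone.
- timer: loose orange timer block, 60 x 85 x 28 mm, lying behind the rack (+x); origin under its centre. Leave it alone.

How it is judged (in metres and radians):
On the way, in this order (a step that is already met when the one before it is completed fails the run):
1. the yellow cap is pressed shut, the blue one not yet opened (value of joint yellow_cap below 0.07 rad and value of joint blue_cap below 0.3 rad), for 0.2 s.
2. the blue cap is flicked open (value of joint blue_cap above 1.2 rad), for 0.2 s.
At the end, for the whole second after the job is handed in: the yellow and white caps are shut (within 0.07 rad, about 2 mm at the front rim), the blue cap stands open by more than 1.2 rad and is at rest (value of joint each of yellow_cap, white_cap below 0.07 rad and value of joint blue_cap above 1.2 rad and velocity of joint blue_cap between -0.1 and 0.1 rad/s); the robot touches nothing.
It fails at once if the white cap is opened (more than 0.3 rad) (value of joint white_cap above 0.3 rad).
It fails at once if a bystander (bottle, beaker, timer) is shifted by more than 30 mm (distance of any of reagent, beaker, timer from where it was at the start of the episode above 0.03 m).
It also fails if it takes over 48 s, if anything falls off the work surface, if the arm or the gripper's body presses on something with over 40 N, if the wrist force passes 120 N, or if a joint passes its speed limit or range.

## Working session

There is one attempt and no reset: what is moved stays moved. The work goes in short steps, Python scripts to look and compute and a tool call to move; the robot and the scene stay as the last step left them, time stands still between calls to the robot, and variables do not carry over. Pictures are saved under pics/ and viewed, at most 10 in all, crops included, and the job is handed in when it is done.

Besides the shell and the picture viewer there is one more tool, called after "Call:" in YAML: its name, and indented under it one key for each argument. servo_tool: Moves the arm, as the interface text tells. Scaled input: -1 to 1 covers 0.2 m each way for a shift and 180 degrees each way for a turn. Its arguments: {"type":"object","properties":{"commands":{"type":"array","items":{"type":"array"}}},"required":["commands"]}

```bash
mkdir -p pics
python3 - <<'E'
from bench import *
import cv2,numpy as np
s=state();print(s)
ims=[]
for n in("scene","top"):
    c=read_camera(n);np.savez(f"{n}.npz",**c);cv2.imwrite(f"pics/{n}0.png",c["pixels"][:,:,::-1])
    print(n,c["K"].tolist(),c["T"].round(3).tolist(), [k for k in c])
E
```

```text
{'clock': 0.0, 'joint_positions': array([-1.13402536e+00,  3.20308650e-01,  1.56569189e+00,  8.61167472e-06,
        1.25736351e+00, -1.99957392e-02]), 'joint_vel': array([ 1.36607814e-05, -2.03748457e-03,  1.31168218e-03,  1.58818837e-03,
       -1.49061788e-03,  4.88752413e-04]), 'tau': array([-2.03378081e-04, -4.15523458e+01, -2.34161299e+01,  7.17763129e-06,
        8.10333760e-03,  1.59112531e-06]), 'tcp_pos': array([ 253.39373829, -515.59058057,  210.26765951]), 'tool_rot': array([-8.67385420e-04,  9.74033601e-01,  2.26401765e-01, -1.79229621e-04]), 'ft_force': array([ 0.67191799,  0.72472045, -1.10573723]), 'moment': array([ 0.02522066,  0.02681317, -0.00517805]), 'grasp_force': 0.0, 'finger_gap': 85.32296721500363}
scene [[414.1207528550578, 0.0, 319.9654985024351], [0.0, 414.1207528550578, 207.5489371512341], [0.0, 0.0, 1.0]] [[-0.685, -0.398, 0.61, 1202.699], [0.728, -0.344, 0.593, 532.279], [-0.027, 0.85, 0.525, 676.605], [0.0, 0.0, 0.0, 1.0]] ['pixels', 'range_z', 'K', 'T']
top [[406.86201135759114, 0.0, 321.7344853547105], [0.0, 406.86201135759114, 196.68319553631252], [0.0, 0.0, 1.0]] [[0.029, 0.986, -0.164, 496.281], [-0.999, 0.025, -0.028, 15.223], [-0.023, 0.165, 0.986, 1121.492], [0.0, 0.0, 0.0, 1.0]] ['pixels', 'range_z', 'K', 'T']
```

View pics/scene0.png

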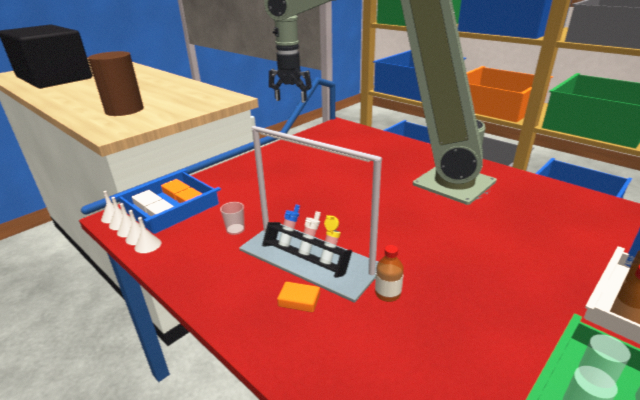

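View pics/top0.png

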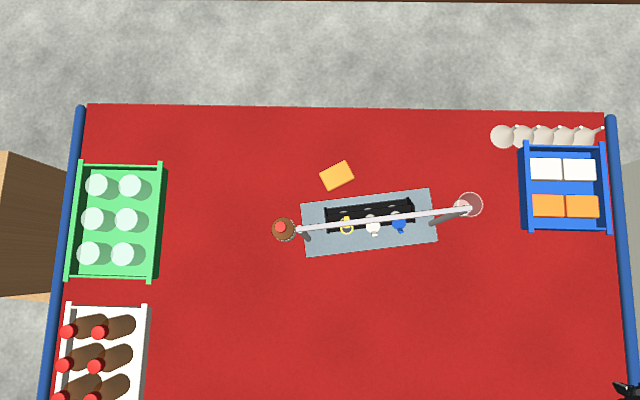

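The scene view shows yellow open on the left (about 332,222), white in the middle (312,222) and blue at (292,215). In the top view the rack's plate covers about (300–438, 188–257), slightly yawed. Next I'll measure the plate's pose.

```bash
cat > h.py <<'E'
import numpy as np,cv2
def load(n): return dict(np.load(f"{n}.npz"))
def pts(c):
    K,T=c["K"],c["T"];v,u=np.mgrid[:400,:640];d=c["range_z"]
    P=np.stack([(u-K[0,2])/K[0,0]*d,-(v-K[1,2])/K[1,1]*d,-d],-1)
    return P@T[:3,:3].T+T[:3,3]
def plane(c,uv,z):
    K,T=c["K"],c["T"];uv=np.asarray(uv,float).reshape(-1,2)
    r=np.c_[(uv[:,0]-K[0,2])/K[0,0],-(uv[:,1]-K[1,2])/K[1,1],-np.ones(len(uv))]@T[:3,:3].T
    return T[:3,3]+r*((z-T[2,3])/r[:,2])[:,None]
E
python3 - <<'E'
from h import *
for n in("top","scene"):
    c=load(n);P=pts(c);hsv=cv2.cvtColor(c["pixels"],cv2.COLOR_RGB2HSV)
    H,S,V=[hsv[...,i].astype(int) for i in range(3)]
    reg=(P[...,0]>350)&(P[...,0]<950)&(abs(P[...,1])<350)
    m=reg&(abs(P[...,2]-12)<8)&(S<90)&(H>80)&(V>60)
    k,l,st,_=cv2.connectedComponentsWithStats(m.astype(np.uint8))
    m=np.isin(l,[i for i in range(1,k) if st[i,4]>60])
    v,u=np.nonzero(m);W=plane(c,np.c_[u,v],12)
    r=cv2.minAreaRect(W[:,:2].astype(np.float32));print(n,m.sum(),r,cv2.boxPoints(r).round(1).tolist())
    for nm,mk in dict(yellow=(H>24)&(H<34)&(S>150)&(P[...,2]>80),blue=(H>105)&(H<125)&(S>150)&(P[...,2]>80),white=(S<40)&(V>170)&(P[...,2]>80)&(P[...,2]<170)).items():
        q=P[mk&reg&(P[...,2]<200)];print(nm,len(q),np.median(q,0).round(1),q.min(0).round(1),q.max(0).round(1))
    b=P[reg&(P[...,2]>300)&(P[...,2]<335)&(S<60)];print("bar",len(b),b.mean(0).round(1))
    z=P[reg&(abs(P[...,2]-12)<6)];print(np.median(P[m],0))
    for nm,mk in dict(red=(P[...,2]<4)).items(): print(np.median(P[reg&(H<5)&(P[...,2]<15)],0))
E
```

```text
top 4288 ((614.1862182617188, -81.98951721191406), (148.83511352539062, 358.6361083984375), 8.649879455566406) [[513.5999755859375, 84.0999984741211], [567.5999755859375, -270.5], [714.7000122070312, -248.10000610351562], [660.7999877929688, 106.5]]
yellow 5 [608.3 -19.3 154.3] [587.2 -25.3 107.4] [611.7  -4.  158.2]
blue 125 [ 600.7 -149.7  111.3] [ 579.8 -165.1   80.7] [623.4 -16.6 123.6]
white 172 [593.8 -85.2 110.2] [ 568.5 -151.5   80.3] [636.7  -8.9 137.6]
bar 1070 [589.9 -85.  320.2]
[588.07098421 -75.55101106  12.76413974]
[640.68006679  25.11354738   0.7765821 ]
scene 2828 ((620.9742431640625, -78.22343444824219), (150.2517852783203, 358.7098083496094), 8.713961601257324) [[519.5, 87.69999694824219], [573.9000244140625, -266.8999938964844], [722.4000244140625, -244.10000610351562], [668.0999755859375, 110.4000015258789]]
yellow 119 [604.2 -12.7 129.4] [593.7 -29.6  97.4] [ 6.149e+02 -6.000e-01  1.561e+02]
blue 120 [ 616.6 -140.   109.2] [ 585.3 -155.6   93. ] [ 634.  -129.1  120.2]
white 233 [608.3 -74.3 108.6] [ 565.8 -248.1   80. ] [640.   89.8 169.4]
bar 898 [593.8 -68.  314.1]
[650.69257983 -19.24394882  10.92603302]
[742.87729871 116.93655507  -0.91560126]
```

```bash
cat >> h.py <<'E'
from scipy.spatial.transform import Rotation as Ro
C=np.array([616.,-80.5,0]);YAW=np.radians(8.68);TILT=np.radians(50)
RZ=Ro.from_euler("z",YAW).as_matrix()
def tool(tilt=TILT):
    s,c=np.sin(tilt),np.cos(tilt)
    x=np.array([c,0,s]);z=np.array([s,0,-c]);return RZ@np.c_[x,np.cross(z,x),z]
def nd(n,d,y):  # TCP, n across tool (up/back), d along tool, from hinge of vial at rack y
    s,c=np.sin(TILT),np.cos(TILT)
    return C+RZ@np.array([3+n*c+d*s,y,113+n*s-d*c])
def rows(st,targets,R1=None):
    R0=Ro.from_quat(np.roll(st["tool_rot"],-1)).as_matrix()
    R1=tool() if R1 is None else R1
    print("turn",(Ro.from_matrix(R0.T@R1).as_rotvec()/np.pi).round(4))
    for p in targets: print((R0.T@(p-st["tcp_pos"])/200).round(3),p.round(0))
def where(st,y):
    q=RZ.T@(st["tcp_pos"]-C)-[3,y,113];s,c=np.sin(TILT),np.cos(TILT)
    print("t",st["clock"],"n,d,y",(q[0]*c+q[2]*s).round(1),(q[0]*s-q[2]*c).round(1),q[1].round(1),"F",(RZ.T@st["ft_force"]).round(1),"gap",st["finger_gap"],"J",st["joint_positions"].round(2))
E
python3 - <<'E'
from h import *
from bench import state
for n in("top","scene"):
    c=load(n);P=pts(c);V=c["pixels"].max(-1)
    q=(P-C)@RZ;m=(V<60)&(abs(q[...,0])<90)&(abs(q[...,1])<120)&(q[...,2]>14)&(q[...,2]<130)
    q=q[m]
    for a in range(-90,90,20):
        k=q[(q[:,0]>=a)&(q[:,0]<a+20)]
        if len(k):print(n,a,len(k),k[:,2].min().round(),k[:,2].max().round(),k[:,1].min().round(),k[:,1].max().round())
s=state()
rows(s,[np.array([330,-320,250]),np.array([400,-150,260.]),nd(60,-190,65)])
E
```

```text
top -30 146 52.0 105.0 -114.0 113.0
top -10 111 70.0 82.0 -115.0 113.0
top 10 501 65.0 91.0 -116.0 113.0
top 30 427 36.0 71.0 -114.0 112.0
scene -30 6 57.0 63.0 -112.0 114.0
scene -10 136 18.0 77.0 -111.0 115.0
scene 10 492 15.0 86.0 -114.0 116.0
scene 30 384 19.0 79.0 -112.0 116.0
scene 50 12 30.0 42.0 -113.0 116.0
turn [-0.0429  0.2756  0.0907]
[ 0.775 -0.709 -0.197] [ 330 -320  250]
[ 1.464 -1.318 -0.246] [ 400. -150.  260.]
[ 2.189 -1.62  -0.351] [503. -32. 281.]
```

Call:
servo_tool:
  commands:
    - [[0, 0, 0], [0.775, -0.709, -0.2], -1]
    - [[0, 0, 0], [0.775, -0.709, -0.2], -1]
    - [[0, 0, 0], [0.775, -0.709, -0.2], -1]
    - [[0, 0, 0], [0.775, -0.709, -0.2], -1]
    - [[0, 0, 0], [0.775, -0.709, -0.2], -1]

```text
clock: 0.72
tcp_pos: [330.6, -319.1, 251.5]
tool_rot: [0.0, 0.974, 0.228, 0.0]
ft_force: [0.4, -0.5, -1.0]
finger_gap: 0.0
grasp_force: 0.0
```

Run:
```python
from h import *
from bench import state
s=state();where(s,65)
rows(s,[np.array([400,-150,265.]),nd(60,-190,65)])
```

```text
t 0.725 n,d,y -100.3 -335.0 -257.8 F [ 0.3 -0.6 -1. ] gap 0.0408314739149154 J [-0.79  0.11  1.74 -0.    1.29  0.32]
turn [-0.0426  0.2754  0.0919]
[ 0.686 -0.604 -0.068] [ 400. -150.  265.]
[ 1.411 -0.903 -0.149] [503. -32. 281.]
```

Call:
servo_tool:
  commands:
    - [[-0.0426, 0.2754, 0.0919], [0.686, -0.604, -0.068], -1]
    - [[-0.0426, 0.2754, 0.0919], [0.686, -0.604, -0.068], -1]
    - [[-0.0426, 0.2754, 0.0919], [0.686, -0.604, -0.068], -1]
    - [[-0.0426, 0.2754, 0.0919], [0.686, -0.604, -0.068], -1]
    - [[-0.0426, 0.2754, 0.0919], [0.686, -0.604, -0.068], -1]
    - [[-0.0426, 0.2754, 0.0919], [0.686, -0.604, -0.068], -1]
    - [[-0.0426, 0.2754, 0.0919], [0.686, -0.604, -0.068], -1]

```text
clock: 1.6
tcp_pos: [400.5, -153.2, 265.4]
tool_rot: [-0.031, 0.904, 0.067, 0.421]
ft_force: [-0.3, -0.4, 0.3]
finger_gap: -0.1
grasp_force: 0.0
```

Run:
```python
from h import *
from bench import state
s=state();where(s,65)
rows(s,[nd(60,-180,65),nd(60,-120,65)])
```

```text
t 1.6 n,d,y -29.2 -271.9 -104.3 F [-0.4 -0.3  0.3] gap -0.13888859109892518 J [-0.97 -0.18  2.3   1.07  0.9  -0.21]
turn [ 0.0011  0.0007 -0.0005]
[ 0.446 -0.524  0.457] [511. -31. 275.]
[ 0.447 -0.525  0.757] [556. -24. 236.]
```

Call:
servo_tool:
  commands:
    - [[0, 0, 0], [0.22, -0.26, 0.2], -1]
    - [[0, 0, 0], [0.446, -0.524, 0.457], -1]
    - [[0, 0, 0], [0.446, -0.524, 0.457], -1]
    - [[0, 0, 0], [0.446, -0.524, 0.457], -1]
    - [[0, 0, 0], [0.446, -0.524, 0.457], -1]
    - [[0, 0, 0], [0.446, -0.524, 0.457], -1]

```text
clock: 2.35
tcp_pos: [510.7, -30.6, 274.7]
tool_rot: [-0.031, 0.904, 0.066, 0.421]
ft_force: [0.3, 0.3, 0.1]
finger_gap: 0.0
grasp_force: 0.0
```

Run:
```python
from h import *
from bench import *
s=state();where(s,65);P=s["tcp_pos"];print(P)
for n in("scene","top"):
    c=read_camera(n);np.savez(f"{n}1.npz",**c)
    K,T=c["K"],c["T"];q=T[:3,:3].T@(P-T[:3,3]);uv=(K[0,2]+K[0,0]*q[0]/-q[2],K[1,2]-K[1,1]*q[1]/-q[2]);print(n,uv)
    im=c["pixels"][:,:,::-1].copy();u,v=map(int,np.round(uv))
    im=cv2.resize(im[v-60:v+60,u-80:u+80],None,fx=5,fy=5,interpolation=cv2.INTER_NEAREST);cv2.imwrite(f"pics/{n}1.png",im);print("origin",u-80,v-60)
rows(s,[nd(60,-60,65),nd(60,0,65)])
```

```text
t 2.35 n,d,y 59.9 -180.2 0.2 F [0.3 0.2 0.1] gap 0.033785751059483796 J [-0.31 -0.14  2.25  1.03  0.4   0.28]
[510.66746186 -30.58862793 274.72463012]
scene (np.float64(351.9497817409885), np.float64(153.06908809261384))
origin 272 93
top (np.float64(353.84891854036323), np.float64(258.2905397442798))
origin 274 198
turn [ 0.0014  0.     -0.0011]
[ 0.001 -0.001  0.601] [602. -17. 198.]
[ 0.001 -0.003  0.901] [647. -10. 159.]
```

View pics/scene1.png

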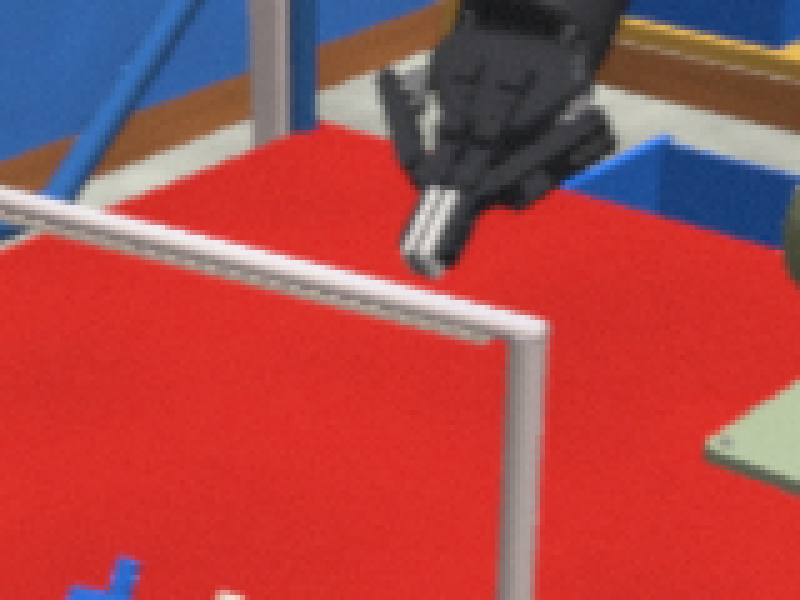

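View pics/top1.png

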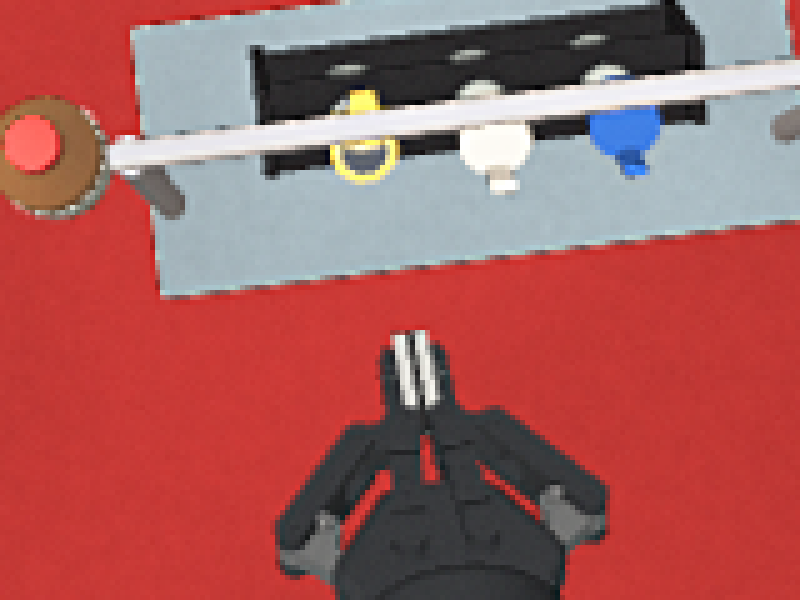

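The scene view shows the shut fingertips at about crop (430,270), and the top view at about (413,335). The predicted TCP is (400,300) in both, so the visible tip looks short of it. I'll check this with depth in the tool axes.

Run:
```python
from h import *
from bench import state
s=state();R=Ro.from_quat(np.roll(s["tool_rot"],-1)).as_matrix()
for n in("scene1","top1"):
    c=load(n);P=pts(c);q=(P-s["tcp_pos"])@R
    m=(np.linalg.norm(q,axis=-1)<75)&(q[...,2]>-60);Q=q[m];print(n,len(Q))
    for a in range(-60,30,6):
        k=Q[(Q[:,2]>=a)&(Q[:,2]<a+6)]
        if len(k):print(a,len(k),k[:,0].min().round(1),k[:,0].max().round(1),k[:,1].min().round(1),k[:,1].max().round(1))
```

```text
scene1 242
-60 43 -11.1 13.9 -19.2 15.6
-54 31 -7.4 13.2 -15.0 13.0
-48 33 -6.4 13.2 -14.5 13.2
-42 32 -6.1 14.1 -13.9 11.0
-36 30 -4.3 14.1 -15.2 12.3
-30 36 -7.1 12.0 -15.1 14.3
-24 31 -9.3 13.8 -7.5 5.8
-18 6 -3.0 10.7 -3.1 4.7
top1 195
-60 34 -9.5 13.0 -13.7 11.9
-54 38 5.5 13.2 -12.8 13.0
-48 33 -1.6 12.7 -14.2 12.0
-42 35 5.2 13.5 -13.2 12.8
-36 32 5.7 13.4 -12.6 11.8
-30 19 6.1 13.8 -11.9 10.4
-24 4 5.8 11.4 -7.2 1.1
```

Call:
servo_tool:
  commands:
    - [[0.001, 0, -0.001], [0.001, -0.002, 0.2], -1]
    - [[0.001, 0, -0.001], [0.001, -0.002, 0.45], -1]
    - [[0.001, 0, -0.001], [0.001, -0.002, 0.65], -1]
    - [[0.001, 0, -0.001], [0.001, -0.002, 0.8], -1]
    - [[0.001, 0, -0.001], [0.001, -0.002, 0.98], -1]
    - [[0.001, 0, -0.001], [0.001, -0.002, 0.98], -1]

```text
clock: 3.2
tcp_pos: [659.5, -8.4, 146.2]
tool_rot: [-0.032, 0.905, 0.067, 0.42]
ft_force: [-0.1, 0.2, 0.6]
finger_gap: -0.3
grasp_force: 0.0
```

Run:
```python
from h import *
from bench import *
s=state();where(s,65)
c=read_camera("scene");np.savez("scene2.npz",**c)
im=c["pixels"][:,:,::-1];im=cv2.resize(im[150:270,250:410],None,fx=5,fy=5,interpolation=cv2.INTER_CUBIC);cv2.imwrite("pics/scene2.png",im)
rows(s,[nd(n,d,65) for n,d in((52,14),(40,0),(27,-10),(10,-13),(-7,-13),(-10,-13))])
P=pts(c);R=Ro.from_quat(np.roll(s["tool_rot"],-1)).as_matrix();q=(P-s["tcp_pos"])@R
V=c["pixels"].astype(int);yel=(V[...,0]-V[...,2]>90)&(V[...,1]>110)
Q=q[(np.linalg.norm(q,axis=-1)<70)&~yel&(V[...,0]<V[...,1]*1.6)]
k=Q[(abs(Q[:,1])<16)&(Q[:,0]>-15)];print(np.histogram(k[:,2],np.arange(-60,30,6)))
rk=(P-C)@RZ-[3,65,113];Y=rk[yel&(abs(rk[...,1])<30)&(rk[...,2]>8)&(abs(rk[...,0])<50)];print(len(Y),np.percentile(Y,[0,10,50,90,100],axis=0).round(1))
```

```text
t 3.2 n,d,y 58.1 17.6 -0.3 F [-0.   0.2  0.6] gap -0.2697726636801094 J [-0.14  0.29  2.19  2.23  0.29 -0.88]
turn [ 0.0002  0.0012 -0.0008]
[-0.031 -0.001 -0.018] [653.  -9. 144.]
[-0.091 -0.001 -0.088] [635. -12. 144.]
[-0.156 -0.001 -0.138] [619. -14. 140.]
[-0.241 -0.001 -0.152] [606. -16. 129.]
[-0.326 -0.001 -0.152] [595. -18. 116.]
[-0.341 -0.    -0.152] [593. -18. 114.]
(array([36, 30, 31, 37, 35, 35, 27,  1,  0,  0,  0,  0,  0,  0]), array([-60, -54, -48, -42, -36, -30, -24, -18, -12,  -6,   0,   6,  12,
        18,  24]))
127 [[-20.9 -16.1   8.5]
 [-10.9  -8.5  10.6]
 [ -5.    4.   19. ]
 [ -0.6  13.9  30.5]
 [  2.2  17.6  40.9]]
```

View pics/scene2.png

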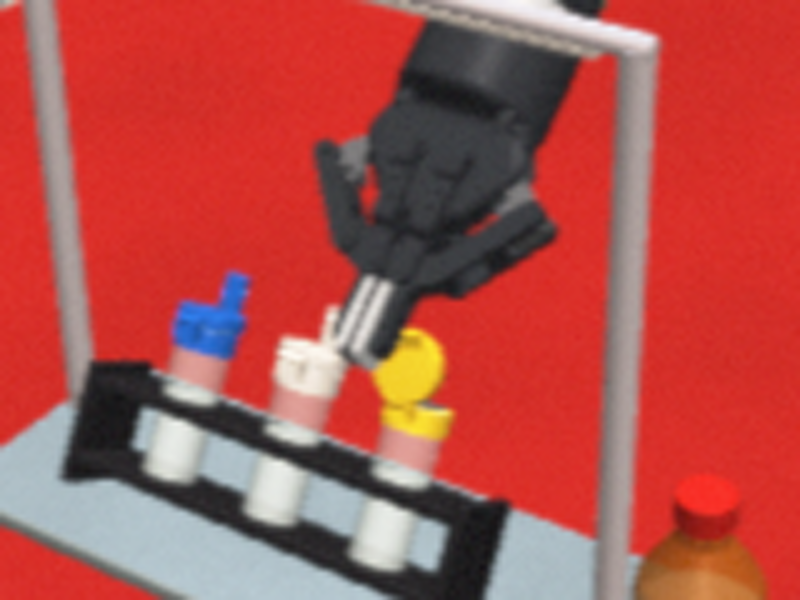

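The fingertip is at about crop (370,350), behind the yellow cap at (410,365), with no contact force. Now I'll sweep the cap shut.

Call:
servo_tool:
  commands:
    - [[0, 0, 0], [-0.031, 0, -0.018], -1]
    - [[0, 0, 0], [-0.06, 0, -0.05], -1]
    - [[0, 0, 0], [-0.091, 0, -0.088], -1]
    - [[0, 0, 0], [-0.12, 0, -0.115], -1]
    - [[0, 0, 0], [-0.156, 0, -0.138], -1]
    - [[0, 0, 0], [-0.2, 0, -0.147], -1]
    - [[0, 0, 0], [-0.241, 0, -0.152], -1]
    - [[0, 0, 0], [-0.241, 0, -0.152], -1]

```text
clock: 4.25
tcp_pos: [603.9, -14.6, 129.7]
tool_rot: [-0.032, 0.904, 0.069, 0.42]
ft_force: [-0.4, -0.4, -0.4]
finger_gap: -0.0
grasp_force: 0.0
```

Run:
```python
from h import *
from bench import *
s=state();where(s,65)
c=read_camera("scene");np.savez("scene3.npz",**c)
im=c["pixels"][:,:,::-1];im=cv2.resize(im[150:270,250:410],None,fx=5,fy=5,interpolation=cv2.INTER_CUBIC);cv2.imwrite("pics/scene3.png",im)
rows(s,[nd(n,d,65) for n,d in((2,-13),(-3,-13),(-7,-13),(-10,-13))])
```

```text
t 4.25 n,d,y 9.6 -14.5 2.0 F [-0.4 -0.3 -0.4] gap -0.025240691096821935 J [-0.19  0.25  2.32  2.36  0.37 -1.05]
turn [-0.0004  0.0011  0.0001]
[-0.038  0.01   0.008] [601. -17. 123.]
[-0.063  0.01   0.008] [597. -18. 119.]
[-0.083  0.01   0.008] [595. -18. 116.]
[-0.098  0.01   0.008] [593. -18. 114.]
```

View pics/scene3.png

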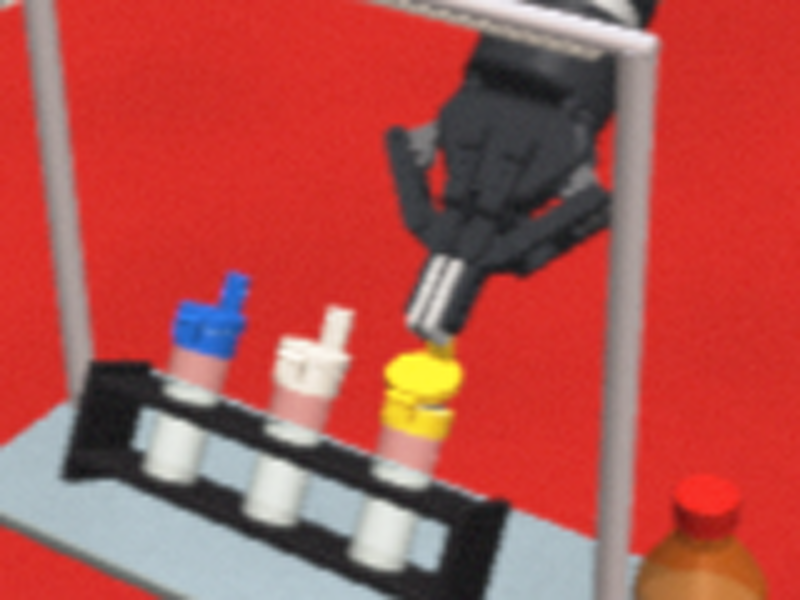

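The yellow cap has swung most of the way; the tip rests on its tab at crop (440,340). I'll keep pressing.

Call:
servo_tool:
  commands:
    - [[0, 0, 0], [-0.02, 0.01, 0.01], -1]
    - [[0, 0, 0], [-0.04, 0.01, 0.015], -1]
    - [[0, 0, 0], [-0.06, 0.01, 0.02], -1]
    - [[0, 0, 0], [-0.07, 0.01, 0.02], -1]
    - [[0, 0, 0], [-0.075, 0.01, 0.02], -1]
    - [[0, 0, 0], [-0.075, 0.01, 0.02], -1]

```text
clock: 5.05
tcp_pos: [599.2, -17.6, 117.0]
tool_rot: [-0.032, 0.904, 0.069, 0.421]
ft_force: [0.7, 0.5, -0.4]
finger_gap: 0.0
grasp_force: 0.3
```

Run:
```python
from h import *
from bench import *
where(state(),65)
```

```text
t 5.05 n,d,y -3.5 -10.3 -0.2 F [ 0.8  0.4 -0.4] gap 0.025328246867848632 J [-0.2   0.28  2.34  2.43  0.42 -1.13]
```

Call:
servo_tool:
  commands:
    - [[0, 0, 0], [-0.01, 0, 0], -1]
    - [[0, 0, 0], [-0.02, 0, 0], -1]
    - [[0, 0, 0], [-0.03, 0, 0], -1]
    - [[0, 0, 0], [-0.03, 0, 0], -1]

```text
clock: 5.55
tcp_pos: [595.1, -18.2, 112.1]
tool_rot: [-0.032, 0.904, 0.069, 0.421]
ft_force: [0.5, -0.1, -0.6]
finger_gap: -0.1
grasp_force: 0.3
```

Run:
```python
from h import *
from bench import *
where(state(),65)
```

```text
t 5.55 n,d,y -9.8 -10.4 -0.2 F [ 0.4 -0.2 -0.6] gap -0.13716114444033273 J [-0.2   0.29  2.36  2.45  0.43 -1.16]
```

Call:
servo_tool:
  commands:
    - [[0, 0, 0], [-0.01, 0, 0], -1]
    - [[0, 0, 0], [-0.02, 0, 0], -1]
    - [[0, 0, 0], [-0.02, 0, 0], -1]

```text
clock: 5.92
tcp_pos: [593.9, -18.4, 110.5]
tool_rot: [-0.033, 0.903, 0.069, 0.423]
ft_force: [3.3, 1.1, 3.4]
finger_gap: -0.1
grasp_force: 2.6
```

Run:
```python
from h import *
from bench import *
s=state();where(s,65)
c=read_camera("scene");np.savez("scene4.npz",**c)
im=c["pixels"][:,:,::-1];im=cv2.resize(im[160:250,270:390],None,fx=6.6,fy=6.6,interpolation=cv2.INTER_CUBIC);cv2.imwrite("pics/scene4.png",im)
```

```text
t 5.925 n,d,y -11.8 -10.2 -0.3 F [3.5 0.6 3.4] gap -0.12683538459252355 J [-0.2   0.29  2.36  2.47  0.44 -1.18]
```

View pics/scene4.png

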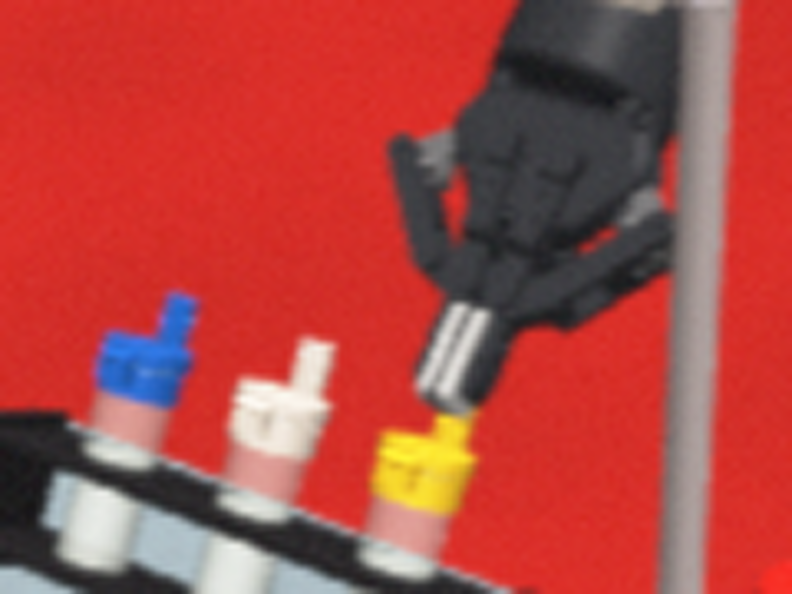

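The yellow cap now looks as shut as the white one, with the tip on its tab at crop (455,415). The force is starting to rise, so I'll press a little harder and hold.

Call:
servo_tool:
  commands:
    - [[0, 0, 0], [-0.01, 0, 0], -1]
    - [[0, 0, 0], [-0.015, 0, 0], -1]
    - [[0, 0, 0], [-0.02, 0, 0], -1]
    - [[0, 0, 0], [-0.02, 0, 0], -1]
    - [[0, 0, 0], [-0.02, 0, 0], -1]

```text
clock: 6.6
tcp_pos: [593.9, -18.5, 110.4]
tool_rot: [-0.033, 0.901, 0.07, 0.426]
ft_force: [5.5, 2.3, 9.0]
finger_gap: -0.1
grasp_force: 5.6
```

Run:
```python
from h import *
from bench import *
s=state();where(s,65);
```

```text
t 6.6 n,d,y -12.0 -10.2 -0.3 F [5.8 1.4 9. ] gap -0.09190206011447188 J [-0.21  0.29  2.37  2.48  0.46 -1.2 ]
```

Force of 11 N with the position holding, so yellow is firmly shut. Next: back off and move to the blue vial.

Call:
servo_tool:
  commands:
    - [[0, 0, 0], [0.1, 0, 0], -1]
    - [[0, 0, 0], [0.1, 0, -0.2], -1]
    - [[0, 0, 0], [0.1, 0, -0.45], -1]
    - [[0, 0, 0], [0.1, 0, -0.7], -1]
    - [[0, 0, 0], [0.1, 0, -0.7], -1]
    - [[0, 0, 0], [0.1, 0, -0.7], -1]

```text
clock: 7.35
tcp_pos: [495.5, -34.0, 211.2]
tool_rot: [-0.031, 0.904, 0.069, 0.421]
ft_force: [0.4, -0.1, -0.8]
finger_gap: 0.1
grasp_force: 0.0
```

Run:
```python
from h import *
from bench import *
s=state();where(s,-65);rows(s,[nd(-30,-150,-65),nd(-62,-100,-65)])
c=read_camera("scene");np.savez("scene5.npz",**c)
im=c["pixels"][:,:,::-1];im=cv2.resize(im[190:250,270:350],None,fx=10,fy=10,interpolation=cv2.INTER_CUBIC);cv2.imwrite("pics/scene5.png",im)
```

```text
t 7.35 n,d,y 1.3 -151.3 129.2 F [ 0.4 -0.2 -0.8] gap 0.06983864336361247 J [-0.34 -0.07  2.38  1.53  0.37 -0.29]
turn [0.0005 0.0003 0.0004]
[-0.157  0.646  0.008] [ 496. -165.  186.]
[-0.317  0.645  0.258] [ 514. -162.  130.]
```

View pics/scene5.png

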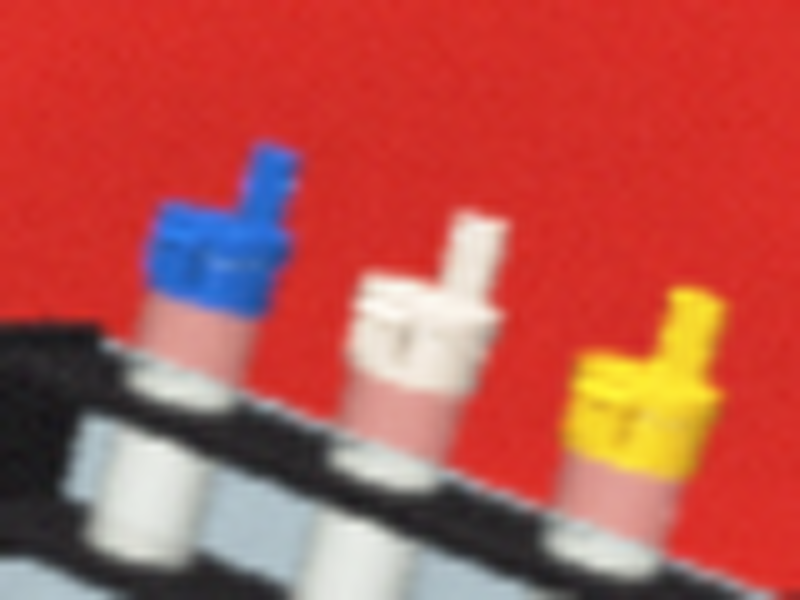

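All three caps look shut: blue tab (270,165), white (480,240), yellow (695,315). The yellow cap matches the other two. I'll move over to blue.

Call:
servo_tool:
  commands:
    - [[0, 0, 0], [-0.04, 0.2, 0], -1]
    - [[0, 0, 0], [-0.1, 0.45, 0], -1]
    - [[0, 0, 0], [-0.157, 0.646, 0.008], -1]
    - [[0, 0, 0], [-0.24, 0.646, 0.1], -1]
    - [[0, 0, 0], [-0.317, 0.645, 0.258], -1]
    - [[0, 0, 0], [-0.317, 0.645, 0.258], -1]
    - [[0, 0, 0], [-0.317, 0.645, 0.258], -1]

```text
clock: 8.28
tcp_pos: [515.5, -160.7, 129.6]
tool_rot: [-0.033, 0.904, 0.069, 0.421]
ft_force: [-0.0, -1.1, 0.6]
finger_gap: -0.2
grasp_force: 0.0
```

Run:
```python
from h import *
from bench import *
s=state();where(s,-65);rows(s,[nd(-62,-1,-65),nd(-48,-1,-65)])
```

```text
t 8.275 n,d,y -60.8 -98.3 0.9 F [-0.2 -1.1  0.6] gap -0.1786125275774272 J [-0.69  0.23  2.37  1.74  0.62 -0.84]
turn [-0.0007  0.0003  0.0002]
[-0.006  0.005  0.487] [ 589. -150.   66.]
[0.064 0.005 0.487] [ 598. -149.   77.]
```

Call:
servo_tool:
  commands:
    - [[0, 0, 0], [-0.006, 0.005, 0.15], -1]
    - [[0, 0, 0], [-0.006, 0.005, 0.3], -1]
    - [[0, 0, 0], [-0.006, 0.005, 0.42], -1]
    - [[0, 0, 0], [-0.006, 0.005, 0.487], -1]
    - [[0, 0, 0], [0.03, 0.005, 0.487], -1]
    - [[0, 0, 0], [0.06, 0.005, 0.487], -1]
    - [[0, 0, 0], [0.06, 0.005, 0.487], -1]

```text
clock: 9.15
tcp_pos: [597.4, -149.8, 78.3]
tool_rot: [-0.032, 0.903, 0.07, 0.422]
ft_force: [0.6, -1.2, 0.5]
finger_gap: 0.2
grasp_force: 0.0
```

Run:
```python
from h import *
from bench import *
s=state();where(s,-65);rows(s,[nd(n,d,-65) for n,d in((-44,-2),(-40,-6),(-34,-8),(-20,-10),(-8,-12),(2,-13))])
c=read_camera("scene");np.savez("scene6.npz",**c)
im=c["pixels"][:,:,::-1];im=cv2.resize(im[170:250,250:355],None,fx=7.5,fy=7.5,interpolation=cv2.INTER_CUBIC);cv2.imwrite("pics/scene6.png",im)
```

```text
t 9.15 n,d,y -47.1 -2.1 -0.7 F [ 0.4 -1.3  0.5] gap 0.22414466990464946 J [-0.54  0.41  2.29  2.07  0.59 -1.06]
turn [ 0.     -0.0006  0.0008]
[ 0.015 -0.003  0.   ] [ 599. -149.   81.]
[ 0.035 -0.003 -0.02 ] [ 599. -149.   86.]
[ 0.065 -0.003 -0.03 ] [ 601. -149.   92.]
[ 0.136 -0.003 -0.039] [ 608. -147.  104.]
[ 0.196 -0.003 -0.049] [ 615. -146.  115.]
[ 0.246 -0.003 -0.054] [ 620. -146.  123.]
```

View pics/scene6.png

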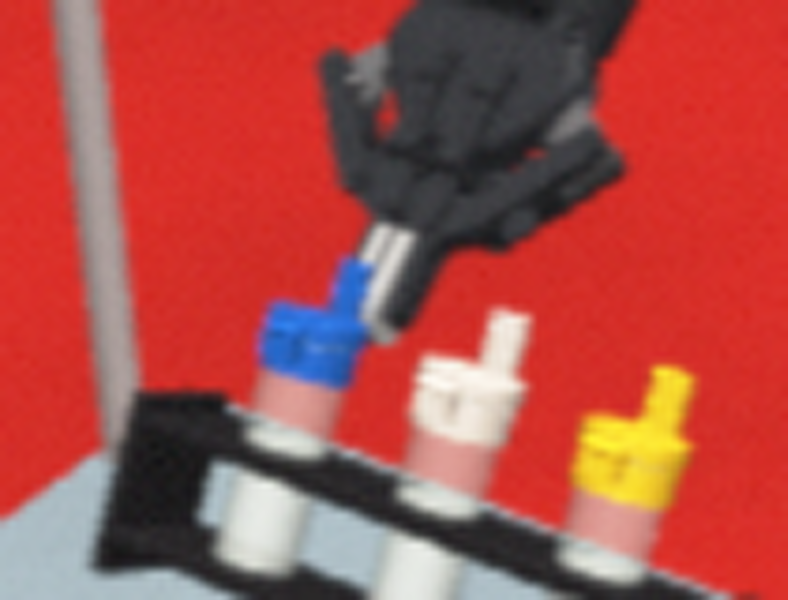

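The tip is just in front of the blue tab, ending level with the disc at crop (385,335). Now I'll start the opening push.

Call:
servo_tool:
  commands:
    - [[0, 0, 0], [0.015, 0, 0], -1]
    - [[0, 0, 0], [0.035, 0, -0.01], -1]
    - [[0, 0, 0], [0.05, 0, -0.02], -1]
    - [[0, 0, 0], [0.065, 0, -0.03], -1]
    - [[0, 0, 0], [0.065, 0, -0.03], -1]

```text
clock: 9.82
tcp_pos: [597.5, -149.3, 87.8]
tool_rot: [-0.032, 0.905, 0.068, 0.418]
ft_force: [-9.8, -2.5, -0.2]
finger_gap: -0.0
grasp_force: 5.3
```

Run:
```python
from h import *
from bench import *
s=state();where(s,-65);rows(s,[nd(n,d,-65) for n,d in((-20,-10),(-8,-12),(1,-13))])
```

```text
t 9.825 n,d,y -39.7 -8.1 -0.2 F [-10.   -1.   -0.2] gap -0.03222934265551176 J [-0.53  0.38  2.28  2.01  0.56 -0.99]
turn [ 0.0001  0.0025 -0.0004]
[ 0.098 -0.001 -0.01 ] [ 608. -147.  104.]
[ 0.158 -0.001 -0.021] [ 615. -146.  115.]
[ 0.203 -0.001 -0.026] [ 620. -146.  122.]
```

```bash
cat >> h.py <<'E'
def bluetop(c):  # hinge-frame points of blue cap pixels
    V=c["pixels"].astype(int);m=(V[...,2]-V[...,0]>70)&(V[...,2]>110);P=(pts(c)-C)@RZ-[3,-65,113]
    m&=(abs(P[...,0])<60)&(abs(P[...,1])<25)&(P[...,2]>-40)&(P[...,2]<70)
    v,u=np.nonzero(m);return P[m],u,v
def proj(c,p):
    q=c["T"][:3,:3].T@(p-c["T"][:3,3]);K=c["K"];return np.round([K[0,2]-K[0,0]*q[0]/q[2],K[1,2]+K[1,1]*q[1]/q[2]],1)
def tabtop(q,a=33,b=28):
    f=np.array([-.866,0,-.5]);u=np.array([-.5,0,.866])
    return C+RZ@(np.array([3,-65,113])+a*(np.cos(q)*f+np.sin(q)*u)+b*(np.cos(q)*u-np.sin(q)*f))
E
python3 - <<'E'
from h import *
from bench import *
c=read_camera("scene");np.savez("scene7.npz",**c)
for n in("scene5","scene6","scene7"):
    k=load(n);P,u,v=bluetop(k);i=v<v.min()+4;print(n,len(u),"bbox",u.min(),u.max(),v.min(),v.max(),"top",u[i].mean().round(1),v[i].mean(),"hinge pt",np.median(P[i],0).round(1))
for q in(0,.2,.4,.6,.8):print(q,proj(c,tabtop(q)))
im=c["pixels"][:,:,::-1];im=cv2.resize(im[190:235,280:340],None,fx=13,fy=13,interpolation=cv2.INTER_CUBIC);cv2.imwrite("pics/scene7.png",im)
E
```

```text
scene5 135 bbox 285 298 205 220 top 296.7 206.64285714285714 hinge pt [-41.6   1.5   1.9]
scene6 137 bbox 285 298 205 220 top 296.7 206.64285714285714 hinge pt [-41.4   1.2   2.7]
scene7 157 bbox 285 298 202 220 top 296.4 203.4 hinge pt [-39.9   0.9  12.9]
0 [296.5 204.7]
0.2 [295.8 202.4]
0.4 [294.7 200.5]
0.6 [293.2 199.2]
0.8 [291.5 198.4]
```

View pics/scene7.png

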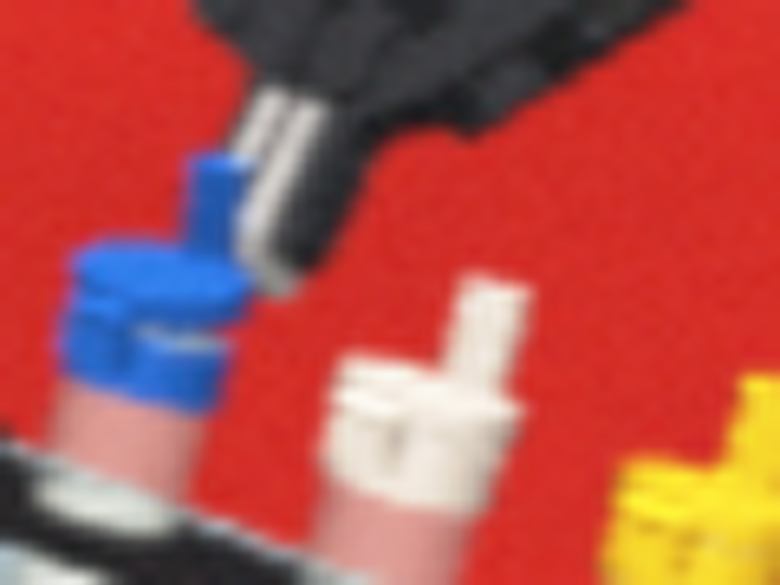

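The blue cap is open about 0.35 rad, with the gap visible at crop (190,335). The tip is pressing level with the disc, almost in line with the hinge, so it has little leverage. I'll back off, lower the tip about 8 mm so its side catches under the rim, and push again.

Call:
servo_tool:
  commands:
    - [[0, 0.0025, 0], [-0.05, 0, 0], -1]
    - [[0, 0.0025, 0], [-0.06, 0, 0.02], -1]
    - [[0, 0.0025, 0], [-0.06, 0, 0.04], -1]
    - [[0, 0.0025, 0], [-0.03, 0, 0.04], -1]
    - [[0, 0.0025, 0], [0, 0, 0.04], -1]
    - [[0, 0.0025, 0], [0.02, 0, 0.04], -1]
    - [[0, 0.0025, 0], [0.04, 0, 0.035], -1]
    - [[0, 0.0025, 0], [0.04, 0, 0.035], -1]

```text
clock: 10.88
tcp_pos: [610.9, -147.1, 92.1]
tool_rot: [-0.033, 0.902, 0.069, 0.425]
ft_force: [-1.8, -0.4, -1.4]
finger_gap: 0.1
grasp_force: 0.8
```

```bash
cat > chk.py <<'E'
from h import *
from bench import *
import sys
s=state();where(s,-65);c=read_camera("scene");np.savez("s.npz",**c)
P,u,v=bluetop(c);i=v<v.min()+4;print(len(u),"bbox",u.min(),u.max(),v.min(),v.max(),"top",u[i].mean().round(1),v[i].mean().round(1),np.median(P[i],0).round(1),"max",P.max(0).round(1))
for q in(.6,1,1.2,1.4,1.6,1.8):print(q,proj(c,tabtop(q)),proj(c,tabtop(q,36,4)))
rows(s,[nd(n,d,-65) for n,d in((-20,-2),(-8,-3),(-2,-4))])
E
python3 chk.py
```

```text
t 10.875 n,d,y -27.6 -0.4 -0.1 F [-1.8 -0.1 -1.4] gap 0.0587586956156427 J [-0.52  0.39  2.26  2.03  0.56 -0.99]
196 bbox 285 298 198 220 top 292.7 199.3 [-25.9   2.5  33.7] max [ 3.5 18.1 35.9]
0.6 [293.2 199.2] [294.9 206.3]
1 [289.5 198.3] [293.3 202.8]
1.2 [287.4 198.9] [292.1 201.7]
1.4 [285.2 200.1] [290.6 201.1]
1.6 [283. 202.] [288.9 201. ]
1.8 [281.  204.4] [287.2 201.6]
turn [-0.0004 -0.0023  0.0004]
[ 0.038 -0.    -0.008] [ 615. -146.   99.]
[ 0.098 -0.    -0.012] [ 621. -145.  109.]
[ 0.128 -0.    -0.017] [ 624. -145.  114.]
```

Low force, and the cap is now at about 0.8 rad. I'll continue.

Call:
servo_tool:
  commands:
    - [[0, 0, 0], [0.02, 0, -0.004], -1]
    - [[0, 0, 0], [0.04, 0, -0.008], -1]
    - [[0, 0, 0], [0.06, 0, -0.01], -1]
    - [[0, 0, 0], [0.08, 0, -0.012], -1]
    - [[0, 0, 0], [0.1, 0, -0.014], -1]
    - [[0, 0, 0], [0.12, 0, -0.016], -1]
    - [[0, 0, 0], [0.12, 0, -0.016], -1]

```text
clock: 11.8
tcp_pos: [624.2, -145.3, 113.1]
tool_rot: [-0.033, 0.902, 0.069, 0.425]
ft_force: [-1.3, 0.7, -0.6]
finger_gap: 0.1
grasp_force: 0.1
```

```bash
python3 chk.py
```

```text
t 11.8 n,d,y -3.0 -3.7 -0.3 F [-1.2  0.9 -0.6] gap 0.05969359052150201 J [-0.5   0.36  2.22  1.94  0.52 -0.87]
185 bbox 283 296 201 220 top 287.4 202.7 [-6.6  3.6 33.5] max [11.5 16.4 42.3]
0.6 [293.2 199.2] [294.9 206.3]
1 [289.5 198.3] [293.3 202.8]
1.2 [287.4 198.9] [292.1 201.7]
1.4 [285.2 200.1] [290.6 201.1]
1.6 [283. 202.] [288.9 201. ]
1.8 [281.  204.4] [287.2 201.6]
turn [-0.0004 -0.0028  0.0004]
[-0.085 -0.001  0.008] [ 615. -146.   99.]
[-0.025 -0.001  0.003] [ 621. -145.  109.]
[ 0.005 -0.001 -0.002] [ 624. -145.  114.]
```

About 1.5 rad. A slight extra push for margin, then I'll retreat.

Call:
servo_tool:
  commands:
    - [[0, 0, 0], [0.01, 0, 0], -1]
    - [[0, 0, 0], [0.02, 0, 0], -1]
    - [[0, 0, 0], [0.02, 0, 0], -1]
    - [[0, 0, 0], [-0.05, 0, 0], -1]
    - [[0, 0, 0], [-0.15, 0, -0.02], -1]
    - [[0, 0, 0], [-0.15, 0, -0.2], -1]
    - [[0, 0, 0], [-0.15, 0, -0.45], -1]
    - [[0, 0, 0], [-0.15, 0, -0.6], -1]
    - [[0, 0, 0], [-0.15, 0, -0.6], -1]
    - [[0, 0, 0], [-0.15, 0, -0.6], -1]

```text
clock: 13.1
tcp_pos: [514.0, -162.4, 165.8]
tool_rot: [-0.033, 0.902, 0.069, 0.425]
ft_force: [0.6, -0.1, 0.2]
finger_gap: -0.3
grasp_force: 0.0
```

```bash
python3 chk.py
python3 - <<'E'
from h import *
c=load("s");P=pts(c);V=c["pixels"].astype(int)
for nm in("scene5","s"):
    k=load(nm);V=k["pixels"].astype(int);m=(V[...,0]-V[...,2]>90)&(V[...,1]>130);m[:190]=0;m[245:]=0;m[:,:300]=0;m[:,350:]=0
    v,u=np.nonzero(m);print(nm,"yellow",len(u),u.min(),u.max(),v.min(),v.max())
    w=(V.min(-1)>190);w[:190]=0;w[232:]=0;w[:,:300]=0;w[:,325:]=0;v,u=np.nonzero(w);print("white",len(u),u.min(),u.max(),v.min(),v.max())
E
```

```text
t 13.1 n,d,y -34.3 -122.9 -0.6 F [ 0.5 -0.2  0.2] gap -0.26446892912624953 J [-0.7   0.15  2.33  1.58  0.62 -0.65]
174 bbox 282 296 202 220 top 286.6 203.7 [-0.6  3.7 35.2] max [14.3 17.4 40.9]
0.6 [293.2 199.2] [294.9 206.3]
1 [289.5 198.3] [293.3 202.8]
1.2 [287.4 198.9] [292.1 201.7]
1.4 [285.2 200.1] [290.6 201.1]
1.6 [283. 202.] [288.9 201. ]
1.8 [281.  204.4] [287.2 201.6]
turn [-0.0004 -0.0026  0.0003]
[ 0.067 -0.002  0.605] [ 615. -146.   99.]
[ 0.127 -0.002  0.601] [ 621. -145.  109.]
[ 0.157 -0.002  0.596] [ 624. -145.  114.]
scene5 yellow 194 305 341 211 237
white 124 306 318 212 228
s yellow 196 307 341 211 237
white 125 306 318 212 228
```

Blue stands at about 1.65 rad, and yellow and white are unchanged and shut. The arm is clear, so I'm handing in.

```bash
python3 -c "
from bench import *
print(finish_job())"
```

```text
the job is handed in; nothing more can be done
None
```

I handed the job in at about 13 s of the 48 s limit (no verdict was shown): the yellow cap is pressed shut, the blue cap stands open at about 1.65 rad by my camera estimate, the white cap stayed shut, and the arm is clear; I kept clear of the bottle, beaker and timer but did not measure them again at the end.

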